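Transfer the cooled tissue blocks to the sectioning tray in reverse order

TASK

Move the four tissue blocks from the cold plate to the empty four-slot grey tray, one in each slot and in reverse order: seen from the robot, the block now leftmost on the cold plate goes into the rightmost slot, the next into the slot beside it, and so on. Set each down flat, wax side up, in the middle of its slot and lengthwise along it, as the blocks lie now (end for end does not matter). Never tip a block over, and leave the glass dish where it stands.

Things in the scene. Friction and masses are not known exactly. Their poses are not given: they have to be found in the camera images.
- block_small: Grey-blue plastic cassette 40 (x) x 28 (y) x 8 mm high with ivory wax centred on top and a pink patch on it; the wax is a small square stub 12 x 12 x 9 mm high. About 40 g. Origin: centre of the underside, z up, x along the 40 mm side. Grip it across the 40 mm, low on the cassette's two ends; the wax is shorter than the cassette.
- block_wide: Grey-blue plastic cassette 40 (x) x 28 (y) x 8 mm high with ivory wax centred on top and a pink patch on it; the wax is a wide low slab 30 (x) x 24 (y) x 6 mm high. About 40 g. Origin: centre of the underside, z up, x along the 40 mm side. Grip it across the 40 mm, low on the cassette's two ends; the wax is shorter than the cassette.
- block_round: Grey-blue plastic cassette 40 (x) x 28 (y) x 8 mm high with ivory wax centred on top and a pink patch on it; the wax is a round puck 22 mm across and 10 mm high. About 40 g. Origin: centre of the underside, z up, x along the 40 mm side. Grip it across the 40 mm, low on the cassette's two ends; the wax is shorter than the cassette.
- block_strip: Grey-blue plastic cassette 40 (x) x 28 (y) x 8 mm high with ivory wax centred on top and a pink patch on it; the wax is a long thin ridge 30 (x) x 8 (y) x 12 mm high. About 40 g. Origin: centre of the underside, z up, x along the 40 mm side. Grip it across the 40 mm, low on the cassette's two ends; the wax is shorter than the cassette.
- saddle1: Fixed aluminium saddle where block_small starts. Four alike, 50 mm apart in a row on the white-and-steel cold plate (110 x 230 mm, top 30 mm high). 60 (x) x 48 (y) mm, floor 4 mm thick, 4 mm ribs 6 mm high above the floor along both y sides, 40 mm apart inside; x ends open. Origin: centre of underside; x away from the robot, y to its left, within 0.12 rad.
- saddle2: Fixed aluminium saddle where block_wide starts. Four alike, 50 mm apart in a row on the white-and-steel cold plate (110 x 230 mm, top 30 mm high). 60 (x) x 48 (y) mm, floor 4 mm thick, 4 mm ribs 6 mm high above the floor along both y sides, 40 mm apart inside; x ends open. Origin: centre of underside; x away from the robot, y to its left, within 0.12 rad.
- saddle3: Fixed aluminium saddle where block_round starts. Four alike, 50 mm apart in a row on the white-and-steel cold plate (110 x 230 mm, top 30 mm high). 60 (x) x 48 (y) mm, floor 4 mm thick, 4 mm ribs 6 mm high above the floor along both y sides, 40 mm apart inside; x ends open. Origin: centre of underside; x away from the robot, y to its left, within 0.12 rad.
- saddle4: Fixed aluminium saddle where block_strip starts. Four alike, 50 mm apart in a row on the white-and-steel cold plate (110 x 230 mm, top 30 mm high). 60 (x) x 48 (y) mm, floor 4 mm thick, 4 mm ribs 6 mm high above the floor along both y sides, 40 mm apart inside; x ends open. Origin: centre of underside; x away from the robot, y to its left, within 0.12 rad.
- tray: Fixed grey tray 90 (x) x 220 (y) mm, floor 20 mm above the table. Black dividers 4 mm thick, 70 long, 8 high at y = -100, -50, 0, 50, 100 mm make four 46 mm slots along x, centred at x = 0, y = -75, -25, 25, 75 mm, ends open. Origin: centre of underside; x away from the robot, y to its left, within 0.12 rad. It is nearer or farther than the cold plate.
- dish: Bystander: a glass bowl 100 mm across, 55 mm high, standing on the table to the robot's right of both rows. Origin: centre of its underside.
Things that resemble listed ones, but are neither listed nor needed, are in the scene too. What is shaped like the block_strip but purple is not meant.

How it is judged:
By the outcome, as a careful person would: the job done as asked, in the order asked, and still so for the second after the job is handed in, with the robot touching nothing.
It also fails if it takes over 88 s, if anything falls off the work surface, if the arm or the gripper's body presses on something with over 40 N, if the wrist force passes 120 N, or if a joint passes its speed limit or range.

ROBOT

A 6-joint arm with a two-finger parallel gripper is mounted at the origin on the work surface. World frame = base frame: x ahead of the robot, y to its left, z up, the work surface at z = 0. Lengths are in m, angles in rad, forces in N, time in s.
With the tool pointing down it reaches from about 0.275 to 0.75 m from the base axis. Payload 10.2 kg.
Tool frame: the origin (TCP) lies between the finger pads; the fingertips stand 8 mm ahead of it and the grasp point (between the pads) lies 11 mm behind it (robot.tip_extent is the distance from the TCP to the fingertips, in m); z points along the fingers, y is the line along which they close (so a half turn about z gives the same grasp; the last joint's range is limited). The gripper opens to 85 mm and grips with 20 to 120 N. Pads are 22 mm wide; open, the fingers measure 114 mm over their backs; the gripper's body (76 mm by 85 mm) begins 54 mm behind the grasp point. The pads swing forward as they close: fully open they stand 13 mm farther back than shut.
Start: joints at [0.955, 0.313, 1.498, -0, 1.331, -0.223], TCP at [0.201, 0.485, 0.239] pointing down, gripper open.
Joint ranges: [-2.94, 2.94], [-0.97, 2.17], [0.19, 2.56], [-1.23, 4.37], [0.02, 3.11], [-2.88, 2.88]. Speed limits (rad/s): [2.39, 2.39, 3.01, 3.14, 3.14, 3.14].

INTERFACE

Orientations are given as a 3x3 rotation matrix whose columns are the frame's x, y, z axes.
In Python, from rig import robot gives the robot as it stands.
- The arm moves only by the shell command python3 -m inch 'ROWS' [OPENING]. ROWS is JSON, a list of rows, each a list of 2 entries, a list of its own where there are three numbers: the shift along the tool's x, y, z in mm, then the turn, a rotation vector about the tool's x, y, z in rad. In form: [[[tx, ty, tz], [ax, ay, az]], ...]. A call has 1 to 20 rows; each row shifts and turns the commanded pose from where the row before left it, along the tool's axes as they then stand; what a row does not reach is not made up. A row lasts 1/12 s, in which the tool goes at most 41.7 mm and 7.16 degrees, less where a joint would pass 70% of its speed; a pose out of reach is approached as far as the arm can. A call with a gripper value outside its range is refused whole. OPENING is the closure, from -1 (fully open) to 1 (shut), set as the call begins (- or left out, the last holds). The fingers move at their own pace and stop on an object; the grip force is fixed at half the most. Time passes only in rows, so rows that do not move let the fingers close. It gives the time, the measured TCP pose, the force, the opening and the grip force at its end, in the units of the state.
- robot.state(): the state, without advancing time (a new reading comes with each control period).
- robot.grab_frame(name): name is "scene" or "top" or "wrist"; returns the picture (420x560x3 uint8, blue, green, red); there is no depth.
- robot.camera_params(name): a dict with "mtx" (3x3 intrinsics, pixels), "R" (3x3) and "t" (3): a world point X has camera coordinates R X + t. Camera axes: x right, y down, z forward; pixel columns grow to the right and rows downward; lengths in m; the calibration is good to about 2 mm. A picture is of the moment at which its call begins: read the wrist's pose just before it. camera_params takes no time and is no camera call; for the wrist camera it gives the pose at the moment of the call.
- robot.job_done(): hands the job in; it is judged then, once.
Trained networks look in the newest picture that a camera, given by its name, has taken for a name from the list of things; names that differ only in an ending like _2 or _b are one class to them, and where a whole thing is asked for, a point or a joint stands for the part that bears it (a point fixed in the world has none). Each returns a list of dicts, best first, with "score" (0 to 1); they miss things now and then, are a little off and sometimes report something else, mostly with a low value. They report only what shows in the picture. A call takes as long as a camera call. They do not tell look-alikes from the thing itself.
- robot.search_frame(name, camera): "extent" ([centre column, centre row, width, height] as shares, 0 to 1, of the picture: columns of its width, rows of its height, round what is visible of it).
- robot.mark_of(name, camera): "centre" ([column, row] as shares, 0 to 1, of the picture: columns of its width, rows of its height: a listed point, or the origin of a listed thing).
The state is a dict: "t": time; "q": joint angles; "qvel": joint speeds; "tau": joint torques, N m; "tcp_pos": TCP position; "tool_rot": TCP orientation; "force": force on the tool from outside, world axes, zero at the start; "wrist_torque": the same for the moment, N m; "grip_width": finger opening in m; "gripper_force": force on a finger pad.
Only numpy, scipy, OpenCV 4.12 (cv2) and the standard library are available. Lean on these libraries where they do the work, as an engineer would, in place of code of your own. Each camera call takes 0.05 s, during which the arm holds its last target. There are 200 camera calls.

## Working session

There is one attempt and no reset: what is moved stays moved. The work goes in short steps, Python scripts to look and compute and a shell command to move; the robot and the scene stay as the last step left them, time stands still between calls to the robot, and variables do not carry over. Pictures are saved under pics/ and viewed, at most 14 in all, crops included, and the job is handed in when it is done.

```bash
ls; mkdir -p pics
python3 - <<'E'
from rig import robot
import cv2
s=robot.state();print({k:s[k] for k in('t','tcp_pos','tool_rot','grip_width')})
for c in('top','scene'):
    im=robot.grab_frame(c);cv2.imwrite(f'pics/{c}0.png',im)
    for n in('block_small','block_wide','block_round','block_strip','saddle1','tray','dish'):
        print(c,n,[( [round(v,3) for v in d['centre']],round(d['score'],2)) for d in robot.mark_of(n,c)][:6])
    p=robot.camera_params(c);print(p)
E
```

```text
pics
{'t': 0.0, 'tcp_pos': array([0.20081959, 0.48480382, 0.23872161]), 'tool_rot': array([[-9.23837181e-01,  3.82784886e-01, -7.70196556e-04],
       [ 3.82785543e-01,  9.23836608e-01, -1.07265586e-03],
       [ 3.00939323e-04, -1.28577947e-03, -9.99999128e-01]]), 'grip_width': 0.08526375153226887}
top block_small [([0.271, 0.44], 0.58)]
top block_wide [([0.363, 0.449], 0.65)]
top block_round [([0.315, 0.458], 0.64)]
top block_strip [([0.413, 0.437], 0.58), ([0.446, 0.324], 0.49), ([0.362, 0.447], 0.27)]
top saddle1 [([0.364, 0.444], 0.9), ([0.405, 0.451], 0.82), ([0.319, 0.444], 0.78), ([0.275, 0.446], 0.55)]
top tray [([0.413, 0.652], 0.82), ([0.308, 0.447], 0.52)]
top dish [([0.314, 0.448], 0.74), ([0.713, 0.514], 0.62)]
{'mtx': array([[405.8824052 ,   0.        , 281.59606112],
       [  0.        , 405.8824052 , 206.23591324],
       [  0.        ,   0.        ,   1.        ]]), 'R': array([[ 0.00362742, -0.99996552, -0.00746971],
       [-0.98709047, -0.00238443, -0.16014592],
       [ 0.16012259,  0.00795419, -0.98706509]]), 't': array([-0.12601666,  0.59805957,  0.71550035])}
scene block_small [([0.715, 0.658], 0.63)]
scene block_wide [([0.63, 0.607], 0.65), ([0.717, 0.66], 0.59), ([0.637, 0.603], 0.3)]
scene block_round [([0.678, 0.634], 0.86)]
scene block_strip [([0.581, 0.579], 0.86), ([0.51, 0.679], 0.84), ([0.672, 0.636], 0.17)]
scene saddle1 [([0.586, 0.585], 0.93), ([0.672, 0.64], 0.6), ([0.632, 0.613], 0.59)]
scene tray [([0.653, 0.467], 0.94)]
scene dish [([0.362, 0.41], 0.92)]
{'mtx': array([[533.79232402,   0.        , 276.9487074 ],
       [  0.        , 533.79232402, 201.63710415],
       [  0.        ,   0.        ,   1.        ]]), 'R': array([[-0.50187022,  0.86488747,  0.00979501],
       [ 0.69482855,  0.40988224, -0.59093979],
       [-0.51511122, -0.28976924, -0.8066562 ]]), 't': array([ 0.44241815, -0.33446739,  1.38608098])}
```

View pics/top0.png

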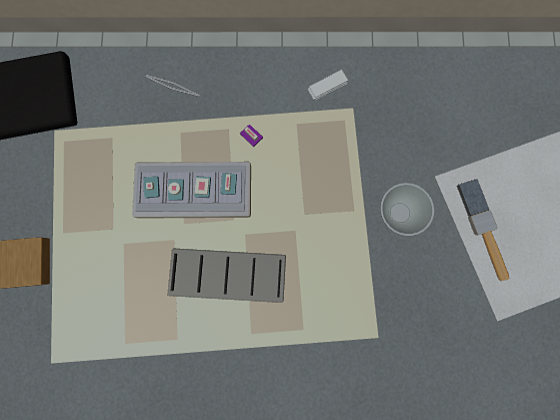

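View pics/scene0.png

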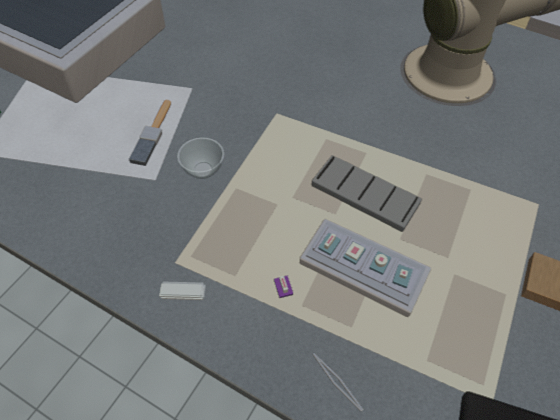

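The top view shows the cold plate blocks from left to right: small (151,186), round (175,188), wide (202,186) and strip (228,183). The tray is at (227,275), nearer the robot. There are two strip candidates, (228,183) and the purple one at (252,135); the one on the plate is grey-blue and sits in a saddle, so that is the one meant. I'll measure and confirm it in a crop.

```bash
cat > h.py <<'E'
import numpy as np,cv2
from rig import robot
def ray(P,uv,z):
    d=np.linalg.inv(P['mtx'])@np.array([uv[0],uv[1],1.]);R=P['R'];c=-R.T@P['t'];d=R.T@d
    return (c+d*(z-c[2])/d[2])
def proj(P,X):
    p=P['mtx']@(P['R']@np.asarray(X)+P['t']);return p[:2]/p[2]
def tool(dx):  # world shift m -> tool mm
    return 1000*robot.state()['tool_rot'].T@np.array(dx)
E
python3 - <<'E'
from h import *
im=robot.grab_frame('top');P=robot.camera_params('top')
cv2.imwrite('pics/crop0.png',cv2.resize(im[110:310,120:300],None,fx=3.3,fy=3,interpolation=cv2.INTER_CUBIC)[:600])
for n,uv in dict(small=(151,186),round=(175,188),wide=(202,186),strip=(228.5,183)).items(): print(n,ray(P,uv,.042).round(4))
# dividers: top faces z=.028
for uv in((174,254),(172,290),(283,262),(279,297)): print(ray(P,uv,.028).round(4))
g=cv2.cvtColor(im,cv2.COLOR_BGR2GRAY);m=(g[245:305,165:290]<40).astype('uint8')
n,l,st,ce=cv2.connectedComponentsWithStats(m)
for i in range(1,n):
    if st[i,4]>40: print(st[i],ce[i]+[165,245],ray(P,ce[i]+[165,245],.028).round(4))
w=robot.camera_params('wrist');s=robot.state()
print('wristcam in tool',s['tool_rot'].T@(-w['R'].T@w['t']-s['tcp_pos']), '\n',w['R']@s['tool_rot'],w['mtx'][0])
print(ray(P,(407,209),.03))
E
```

```text
small [0.638  0.1261 0.042 ]
round [0.6342 0.0798 0.042 ]
wide [0.6382 0.0283 0.042 ]
strip [ 0.6442 -0.0223  0.042 ]
[0.5093 0.0798 0.028 ]
[0.4424 0.0804 0.028 ]
[ 0.495  -0.1271  0.028 ]
[ 0.4304 -0.1198  0.028 ]
[ 6  9  6 36 91] [173.78021978 270.95604396] [0.4776 0.0787 0.028 ]
[33 10  5 37 82] [199.98780488 273.2195122 ] [0.4735 0.0291 0.028 ]
[59 12  5 37 74] [226.32432432 274.77027027] [ 0.4709 -0.0206  0.028 ]
[86 13  4 37 70] [252.62857143 276.01428571] [ 0.4687 -0.0701  0.028 ]
[113  15   3  37  53] [278.96226415 277.81132075] [ 0.4656 -0.1196  0.028 ]
wristcam in tool [ 0.06544667  0.00026086 -0.13559331] 
 [[-8.46685699e-04  9.99999462e-01 -5.98818534e-04]
 [-9.65600440e-01 -9.73270518e-04 -2.60028542e-01]
 [-2.60028985e-01  3.58056992e-04  9.65600745e-01]] [369.54241035   0.         275.67856389]
[ 0.59652378 -0.36462122  0.03      ]
```

View pics/crop0.png

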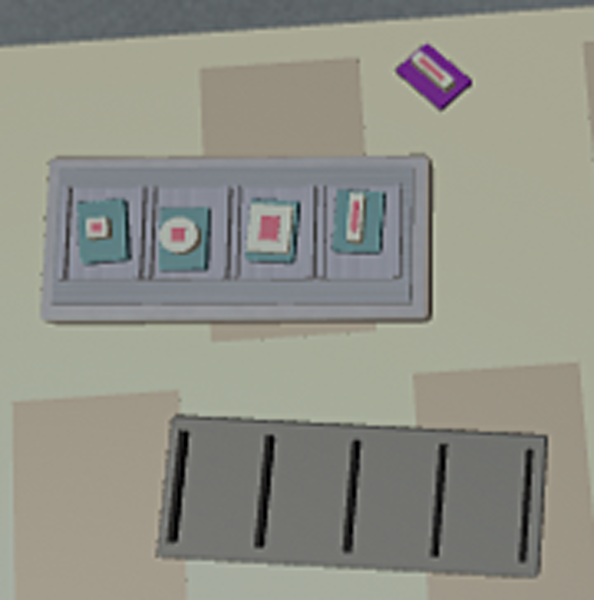

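The crop confirms it: the strip block is the grey-blue one in the right saddle at crop (357,220), and the purple look-alike at (433,77) lies off the plate. Now I'll move over the work area for a wrist view.

```bash
python3 -m inch '[[[-30.6,-16.8,0],[0,0,0]],[[-30.6,-16.8,0],[0,0,0]],[[-30.6,-16.8,0],[0,0,0]],[[-30.6,-16.8,0],[0,0,0]],[[-30.6,-16.8,0],[0,0,0]],[[-30.6,-16.8,0],[0,0,0]],[[-30.6,-16.8,0],[0,0,0]],[[-30.6,-16.8,0],[0,0,0]],[[-30.6,-16.8,0],[0,0,0]],[[-30.6,-16.8,0],[0,0,0]],[[-30.6,-16.8,0],[0,0,0]],[[-30.6,-16.8,0],[0,0,0]],[[-30.6,-16.8,0],[0,0,0]],[[-30.6,-16.8,0],[0,0,0]],[[-30.6,-16.8,0],[0,0,0]],[[-30.6,-16.8,0],[0,0,0]]]' -1 >/dev/null
python3 -m inch '[[[0,0,0],[0,0,0.118]],[[0,0,0],[0,0,0.118]],[[0,0,0],[0,0,0.118]],[[0,0,0],[0,0,0.118]],[[0,0,0],[0,0,0.118]],[[0,0,0],[0,0,0.118]],[[0,0,0],[0,0,0.118]],[[0,0,0],[0,0,0.118]],[[0,0,0],[0,0,0.118]],[[0,0,0],[0,0,0.118]],[[0,0,0],[0,0,0]],[[0,0,0],[0,0,0]]]'
python3 - <<'E'
from h import *
P=robot.camera_params('wrist');im=robot.grab_frame('wrist');cv2.imwrite('pics/w1.png',im)
np.savez('w1.npz',**P)
s=robot.state();print(s['t'],s['tcp_pos'],s['tool_rot'],s['q'])
E
```

```text
t: 3.18
tcp_pos: [0.5504, 0.0493, 0.2393]
tool_rot: [[-0.002, 1.0, -0.0], [1.0, 0.002, -0.0], [-0.0, -0.0, -1.0]]
force: [-0.3, 0.1, 0.0]
grip_width: 0.085
gripper_force: 0.0
3.2333 [0.55039455 0.04930188 0.23927092] [[-1.77388584e-03  9.99998426e-01 -4.27597971e-05]
 [ 9.99998427e-01  1.77388631e-03  1.07830356e-05]
 [ 1.08588697e-05 -4.27406019e-05 -9.99999999e-01]] [-1.22711199e-01  3.73955482e-01  1.41286432e+00  5.59806478e-06
  1.35481661e+00 -1.24486285e-01]
```

View pics/w1.png

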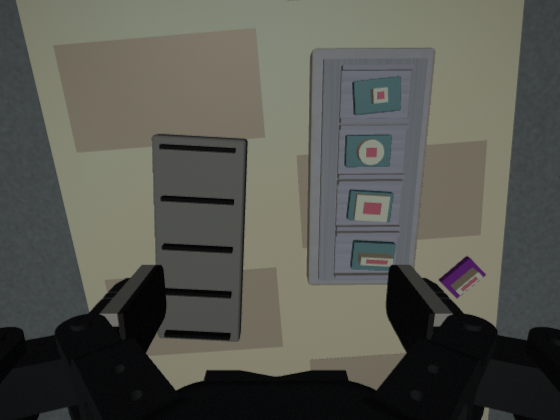

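The wrist view is good: blocks at (377,96), (369,152), (370,207) and (373,255), and the tray dividers at x≈200, rows 148–335. Next I'll fit models to the silhouettes.

```bash
cat >> h.py <<'E'
from scipy.optimize import minimize
WAX=dict(small=(12,12,9),wide=(30,24,6),round=(22,22,10),strip=(30,8,12))
S=8
def box(cx,cy,lx,ly,z0,z1): return np.array([[cx+a*lx/2,cy+b*ly/2,z] for a in(-1,1) for b in(-1,1) for z in(z0,z1)])/1000
def render(P,hulls,pose,w):
    x,y,th=pose;c,s=np.cos(th),np.sin(th);m=np.zeros(((w[3]-w[1])*S,(w[2]-w[0])*S),'uint8')
    for H in hulls:
        X=np.c_[x+c*H[:,0]-s*H[:,1],y+s*H[:,0]+c*H[:,1],H[:,2]]
        uv=np.array([proj(P,q) for q in X]);uv=((uv+.5-[w[0],w[1]])*S)
        cv2.fillConvexPoly(m,cv2.convexHull((uv*16).astype(np.int32)),255,shift=4)
    return cv2.resize(m,None,fx=1/S,fy=1/S,interpolation=cv2.INTER_AREA)/255.
def fit(P,mask,hulls,p0,w):
    t=mask[w[1]:w[3],w[0]:w[2]].astype(float)
    f=lambda p:((render(P,hulls,(p[0]/1000,p[1]/1000,p[2]/50),w)-t)**2).sum()
    q=np.array([p0[0]*1000,p0[1]*1000,p0[2]*50])
    for d in(6,2): 
        r=minimize(f,q,method='Nelder-Mead',options=dict(initial_simplex=np.vstack([q]+[q+d*e for e in np.eye(3)])));q=r.x
    return np.array([q[0]/1000,q[1]/1000,q[2]/50]),r.fun,t.sum()
def blockhulls(n,zb):
    a,b,h=WAX[n]
    wx=box(0,0,a,b,zb+8,zb+8+h)
    if n=='round':
        k=np.linspace(0,6.283,24);wx=np.array([[11*np.cos(i)/1e3,11*np.sin(i)/1e3,z/1e3] for i in k for z in(zb+8,zb+18)])
    return [box(0,0,40,28,zb,zb+8),wx]
def bmask(im):
    b,g,r=[im[...,i].astype(int) for i in range(3)]
    return (g-r>12)|(r-b>3)
DIV=[box(0,y,70,4,20,28) for y in(-100,-50,0,50,100)]
def dmask(im): return cv2.cvtColor(im,cv2.COLOR_BGR2GRAY)<42
E
python3 - <<'E'
from h import *
for cam,cs in(('wrist',dict(small=(377,96),round=(369,152),wide=(370,207),strip=(373,255))),('top',dict(small=(151,186),round=(175,188),wide=(202,186),strip=(228,184)))):
    im=cv2.imread('pics/w1.png' if cam=='wrist' else 'pics/top0.png');P=np.load('w1.npz') if cam=='wrist' else robot.camera_params('top')
    m=bmask(im);dm=dmask(im)
    for n,c in cs.items():
        h,v=(34,24) if cam=='wrist' else (12,18)
        w=[c[0]-h,c[1]-v,c[0]+h,c[1]+v];p0=[*ray(P,c,.045)[:2],0]
        print(cam,n,*[np.round(a,4) for a in fit(P,m,blockhulls(n,34),p0,w)])
    w=[158,140,240,265] if cam=='wrist' else [166,246,290,304]
    d=DIV[2:] if cam=='wrist' else DIV
    print(cam,'tray',*[np.round(a,4) for a in fit(P,dm,d,[.471,-.02,-.06],w)])
    print('plate?')
    cv2.imwrite(f'pics/m_{cam}.png',(m*120+dm*255).clip(0,255).astype('uint8'))
E
```

```text
wrist small [0.6384 0.1274 0.0991] 102.5677 1525.0
wrist round [0.6336 0.0799 0.0121] 110.2994 1367.0
wrist wide [ 0.6389  0.0282 -0.0594] 167.0172 1274.0
wrist strip [ 0.6449 -0.0222 -0.0389] 301.3441 1240.0
wrist tray [ 0.4714 -0.0195 -0.0557] 84.1005 1192.0
plate?
top small [0.6379 0.1279 0.1185] 38.2044 310.0
top round [0.6331 0.0807 0.0125] 72.6935 274.0
top wide [ 0.6384  0.0287 -0.0769] 100.4549 221.0
top strip [ 0.6448 -0.0212 -0.0496] 24.498 291.0
top tray [ 0.4714 -0.0198 -0.0558] 85.7423 392.0
plate?
```

```bash
python3 -m inch '[[[6.2,16.6,27.8],[0,0,-0.002]],[[6.2,16.6,27.8],[0,0,-0.002]],[[6.2,16.6,27.8],[0,0,-0.002]],[[6.2,16.6,27.8],[0,0,-0.002]],[[6.2,16.6,27.8],[0,0,-0.002]],[[0,0,0],[0,0,0]],[[0,0,0],[0,0,0]],[[0,0,0],[0,0,0]]]' -0.2
python3 - <<'E'
from h import *
s=robot.state();print(s['tcp_pos'],s['grip_width'],robot.tip_extent)
P=robot.camera_params('wrist');im=robot.grab_frame('wrist');cv2.imwrite('pics/w2.png',im)
m=bmask(im)
for X in([.6334,.0803,.042],): print(proj(P,X))
c=proj(P,[.6334,.0803,.042]).astype(int);w=[c[0]-90,c[1]-66,c[0]+90,min(c[1]+66,420)]
print(fit(P,m,blockhulls('round',34),[.6334,.0803,0.012],w))
E
```

```text
t: 3.9
tcp_pos: [0.6335, 0.0803, 0.1016]
tool_rot: [[-0.009, 1.0, 0.002], [1.0, 0.009, -0.0], [-0.0, 0.002, -1.0]]
force: [-0.1, 0.5, 0.2]
grip_width: 0.0514
gripper_force: 0.0
[0.6335437  0.08028192 0.10164746] 0.05144239094281728 0.008
[274.60359972 232.38941769]
(array([0.63325556, 0.07923524, 0.01060508]), np.float64(3382.7817454825067), np.float64(6679.0))
```

View pics/w2.png

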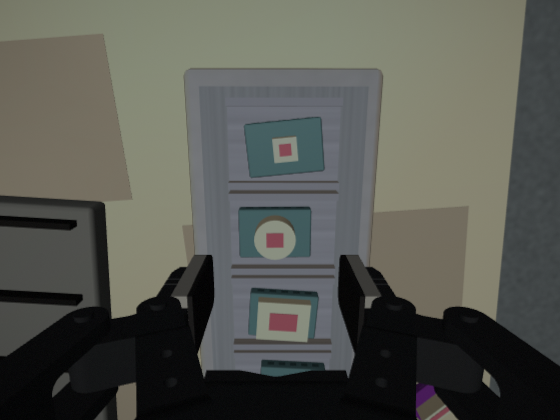

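The picture shows the round block centred between the fingers, cassette at (275,233), as predicted. Descending.

```bash
python3 -m inch '[[[0,0,14],[0,0,0]],[[0,0,14],[0,0,0]],[[0,0,14],[0,0,0]],[[0,0,6],[0,0,0]],[[0,0,5],[0,0,0]],[[0,0,3],[0,0,0]],[[0,0,2],[0,0,0]],[[0,0,0],[0,0,0]]]'
```

```text
t: 4.62
tcp_pos: [0.6335, 0.0804, 0.0428]
tool_rot: [[-0.008, 1.0, 0.001], [1.0, 0.008, -0.0], [-0.0, 0.001, -1.0]]
force: [0.1, -0.6, 0.6]
grip_width: 0.0511
gripper_force: 0.0
```

```bash
python3 -m inch '[[[0,0,0.5],[0,0,0]],[[0,0,0],[0,0,0]],[[0,0,0],[0,0,0]],[[0,0,0],[0,0,0]],[[0,0,0],[0,0,0]],[[0,0,0],[0,0,0]]]' 1
python3 -m inch '[[[0,0,-2],[0,0,0]],[[0,0,-6],[0,0,0]],[[0,0,-12],[0,0,0]],[[0,0,-15],[0,0,0]],[[0,0,-15],[0,0,0]],[[0,0,0],[0,0,0]],[[0,0,0],[0,0,0]]]'
python3 - <<'E'
from h import *
im=robot.grab_frame('wrist');cv2.imwrite('pics/w3.png',im)
E
```

```text
t: 5.12
tcp_pos: [0.6339, 0.0804, 0.0429]
tool_rot: [[-0.008, 1.0, 0.002], [1.0, 0.008, -0.0], [-0.0, 0.002, -1.0]]
force: [-1.0, -0.2, 5.9]
grip_width: 0.0376
gripper_force: 60.7
t: 5.7
tcp_pos: [0.6337, 0.0805, 0.0928]
tool_rot: [[-0.008, 1.0, 0.002], [1.0, 0.008, -0.0], [-0.0, 0.002, -1.0]]
force: [1.0, 0.4, -0.7]
grip_width: 0.0378
gripper_force: 60.1
```

View pics/w3.png

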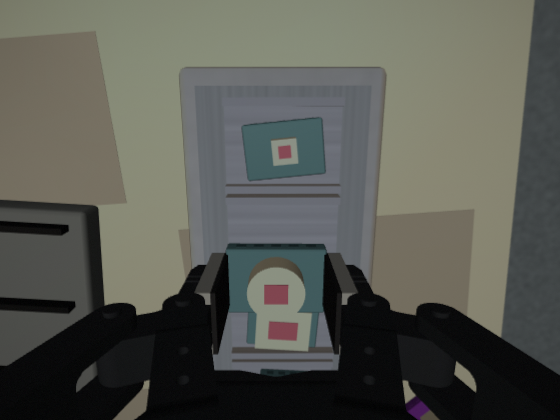

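The round block is held level, with the cassette at (277,280) between the pads. Carrying it to the slot at tray y = −25.

```bash
python3 - <<'E'
from h import *
P=robot.camera_params('wrist');s=robot.state();x,y,z=s['tcp_pos']
b=.034+z-.0429
print('top back edge row pred',proj(P,[x,y+.014,b+.008]),'bottom',proj(P,[x,y+.014,b]))
E
python3 -m inch '[[[-8,-10,0],[0,0,0]],[[-15,-20,0],[0,0,0]],[[-15,-20,0],[0,0,0]],[[-15,-20,0],[0,0,0]],[[-15,-20,0],[0,0,0]],[[-15,-20,0],[0,0,0]],[[-15,-20,0],[0,0,0]],[[-15,-20,0],[0,0,0]],[[-10.8,-14.7,0],[0,0,0]],[[0,0,0],[0,0,0.032]],[[0,0,0],[0,0,0.032]],[[0,0,0],[0,0,0]],[[0,0,0],[0,0,0]]]'
python3 - <<'E'
from h import *
P=robot.camera_params('wrist');im=robot.grab_frame('wrist');cv2.imwrite('pics/w4.png',im)
T=(.4714,-.0197,-.0557)
for y in(-50,0,50):
    for x in(-35,35): print(y,x,proj(P,[T[0]+x/1e3+.0557*y/1e3,T[1]+y/1e3-.0557*x/1e3,.028]).round(1))
E
```

```text
top back edge row pred [274.98886753 246.55632809] bottom [275.03572405 239.64875528]
t: 6.83
tcp_pos: [0.4693, -0.0446, 0.0913]
tool_rot: [[0.055, 0.998, -0.001], [0.998, -0.055, 0.0], [0.0, -0.001, -1.0]]
force: [-0.1, -0.4, -0.2]
grip_width: 0.0378
gripper_force: 60.2
-50 -35 [216.4 271.4]
-50 35 [336.5 271.4]
0 -35 [212.6 187.2]
0 35 [340.4 187.2]
50 -35 [208.2  91.6]
50 35 [344.8  91.5]
```

View pics/w4.png

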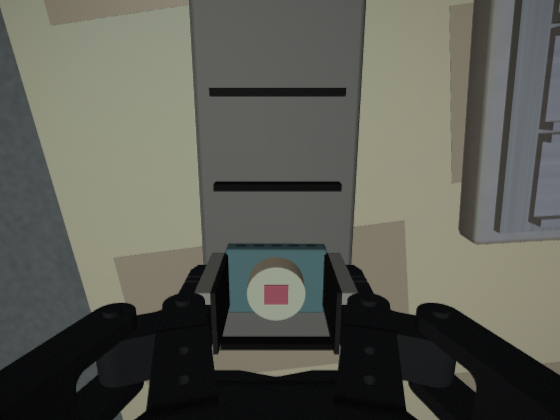

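Dividers show at rows 92 and 187, right where predicted, and the block is held straight. I'll check its offset in the hand.

Run:
```python
from h import *
im=cv2.imread('pics/w4.png').astype(int);P=robot.camera_params('wrist');s=robot.state();x,y,z=s['tcp_pos'];R=s['tool_rot']
b=.034+z-.0429
print(im[240:256,233:241].mean(1).round().tolist());print(im[304:322,233:241].mean(1).round().tolist())
for d in(.014,-.014):
  for h in(0,.008): print(d,h,proj(P,np.array([x,y,b+h])+R[:,0]*d-R[:,1]*.015).round(1))
```

```text
[[88.0, 92.0, 91.0], [88.0, 92.0, 91.0], [85.0, 88.0, 87.0], [70.0, 72.0, 66.0], [43.0, 42.0, 29.0], [40.0, 38.0, 26.0], [44.0, 42.0, 29.0], [51.0, 50.0, 35.0], [58.0, 56.0, 40.0], [78.0, 76.0, 54.0], [97.0, 94.0, 67.0], [100.0, 97.0, 70.0], [102.0, 100.0, 71.0], [102.0, 100.0, 71.0], [102.0, 100.0, 71.0], [102.0, 100.0, 71.0]]
[[101.0, 98.0, 70.0], [100.0, 98.0, 70.0], [101.0, 98.0, 70.0], [100.0, 98.0, 70.0], [101.0, 98.0, 70.0], [100.0, 98.0, 70.0], [101.0, 98.0, 70.0], [95.0, 93.0, 68.0], [78.0, 79.0, 69.0], [84.0, 88.0, 87.0], [84.0, 88.0, 87.0], [84.0, 88.0, 87.0], [84.0, 88.0, 87.0], [84.0, 88.0, 87.0], [84.0, 88.0, 87.0], [84.0, 88.0, 87.0], [84.0, 88.0, 87.0], [84.0, 88.0, 87.0]]
0.014 0 [238.6 239.7]
0.014 0.008 [236.6 246.6]
-0.014 0 [240.3 300.6]
-0.014 0.008 [238.5 310.3]
```

```bash
python3 -m inch '[[[0.8,0.7,14],[0,0,0]],[[0,0,15],[0,0,0]],[[0,0,14],[0,0,0]],[[0,0,8],[0,0,0]],[[0,0,4],[0,0,0]],[[0,0,3],[0,0,0]],[[0,0,2],[0,0,0]],[[0,0,1],[0,0,0]],[[0,0,0],[0,0,0]]]'
```

```text
t: 7.63
tcp_pos: [0.4705, -0.0439, 0.031]
tool_rot: [[0.056, 0.998, 0.0], [0.998, -0.056, -0.0], [-0.0, 0.0, -1.0]]
force: [0.0, 1.0, -0.4]
grip_width: 0.0378
gripper_force: 60.2
```

```bash
python3 -m inch '[[[0,0,1],[0,0,0]],[[0,0,0.7],[0,0,0]],[[0,0,0],[0,0,0]],[[0,0,0],[0,0,0]]]'
python3 -m inch '[[[0,0,0],[0,0,0]],[[0,0,0],[0,0,0]],[[0,0,0],[0,0,0]],[[0,0,0],[0,0,0]]]' -0.2
python3 -m inch '[[[0,0,-5],[0,0,0]],[[0,0,-20],[0,0,0]],[[0,0,-20],[0,0,0]],[[0,0,-20],[0,0,0]],[[0,0,0],[0,0,0]],[[0,0,0],[0,0,0]]]'
python3 - <<'E'
from h import *
robot.grab_frame('wrist');im=robot.grab_frame('wrist');cv2.imwrite('pics/w5.png',im)
P=robot.camera_params('wrist')
T=(.4714,-.0197,-.0557);c,s=np.cos(T[2]),np.sin(T[2])
for y in(-14,14):
  for x in(-20,20): 
    Y=y-25;print(x,y,proj(P,[T[0]+(c*x-s*Y)/1e3,T[1]+(s*x+c*Y)/1e3,.028]).round(1))
E
```

```text
t: 7.97
tcp_pos: [0.4704, -0.0439, 0.0292]
tool_rot: [[0.056, 0.998, 0.0], [0.998, -0.056, -0.0], [-0.0, 0.0, -1.0]]
force: [-0.3, 0.0, -0.0]
grip_width: 0.038
gripper_force: 60.2
t: 8.3
tcp_pos: [0.4704, -0.0439, 0.0291]
tool_rot: [[0.056, 0.998, 0.0], [0.998, -0.056, -0.0], [-0.0, 0.0, -1.0]]
force: [0.1, 0.5, 0.6]
grip_width: 0.0512
gripper_force: 0.0
t: 8.8
tcp_pos: [0.4708, -0.044, 0.095]
tool_rot: [[0.056, 0.998, 0.002], [0.998, -0.056, -0.001], [-0.001, 0.002, -1.0]]
force: [-0.4, -0.1, -0.1]
grip_width: 0.0511
gripper_force: 0.0
-20 -14 [241.  253.5]
20 -14 [309.7 253.4]
-20 14 [239.8 207. ]
20 14 [310.8 206.9]
```

View pics/w5.png

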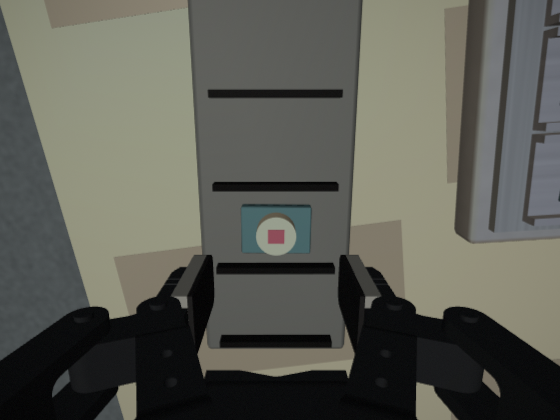

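The round block sits centred in its slot, cassette 242–311 × 207–254, matching the prediction. Next is small.

```bash
python3 -m inch '[[[10,9,0],[0,0,0]],[[24.3,21.2,0],[0,0,0]],[[24.3,21.2,0],[0,0,0]],[[24.3,21.2,0],[0,0,0]],[[24.3,21.2,0],[0,0,0]],[[24.3,21.2,0],[0,0,0]],[[24.3,21.2,0],[0,0,0]],[[24.4,21.5,0],[0,0,0]],[[0,0,0],[0,0,-0.08]],[[0,0,0],[0,0,-0.08]],[[0,0,0],[0,0,0]],[[0,0,0],[0,0,0]],[[0,0,0],[0,0,0]]]'
python3 - <<'E'
from h import *
def chk(n,p):
    im=robot.grab_frame('wrist');P=robot.camera_params('wrist')
    c=proj(P,[p[0],p[1],.042]).astype(int);b,g,r=[im[...,i].astype(int) for i in range(3)]
    m=((g-r>12)&(b-r>8))|(r-b>12)
    m[:]=m*1; w=[c[0]-60,c[1]-38,c[0]+60,c[1]+36]
    print(n,fit(P,m,blockhulls(n,34),p,w)); cv2.imwrite('pics/mk_%s.png'%n,m[w[1]:w[3],w[0]:w[2]]*255)
chk('small',[.6384,.1271,.1])
E
```

```text
t: 9.98
tcp_pos: [0.6376, 0.1269, 0.0936]
tool_rot: [[-0.101, 0.995, -0.001], [0.995, 0.101, 0.0], [0.0, -0.001, -1.0]]
force: [-0.5, -0.2, -0.6]
grip_width: 0.0511
gripper_force: 0.0
small (array([0.63813874, 0.1264653 , 0.10148959]), np.float64(607.3146174548251), np.float64(3337.0))[ WARN:0@0.797] global loadsave.cpp:1063 imwrite_ Unsupported depth image for selected encoder is fallbacked to CV_8U.
```

```bash
python3 -m inch '[[[-0.3,0.5,14],[0,0,0]],[[0,0,14],[0,0,0]],[[0,0,11],[0,0,0]],[[0,0,6],[0,0,0]],[[0,0,3.5],[0,0,0]],[[0,0,2],[0,0,0]],[[0,0,0.5],[0,0,0]],[[0,0,0],[0,0,0]]]'
python3 -m inch '[[[0,0,0],[0,0,0]],[[0,0,0],[0,0,0]],[[0,0,0],[0,0,0]],[[0,0,0],[0,0,0]],[[0,0,0],[0,0,0]]]' 1
python3 -m inch '[[[0,0,-2],[0,0,0]],[[0,0,-6],[0,0,0]],[[0,0,-12],[0,0,0]],[[0,0,-15],[0,0,0]],[[0,0,-15],[0,0,0]],[[0,0,0],[0,0,0]],[[0,0,0],[0,0,0]]]'
```

```text
t: 10.7
tcp_pos: [0.6387, 0.1269, 0.0435]
tool_rot: [[-0.104, 0.995, 0.001], [0.995, 0.104, -0.0], [-0.0, 0.001, -1.0]]
force: [0.5, 0.2, 0.8]
grip_width: 0.0512
gripper_force: 0.0
t: 11.12
tcp_pos: [0.639, 0.127, 0.0441]
tool_rot: [[-0.104, 0.995, 0.002], [0.995, 0.104, 0.0], [-0.0, 0.002, -1.0]]
force: [-1.0, -0.3, 6.2]
grip_width: 0.0376
gripper_force: 60.7
t: 11.7
tcp_pos: [0.6388, 0.127, 0.0941]
tool_rot: [[-0.104, 0.995, 0.002], [0.995, 0.104, 0.0], [-0.0, 0.002, -1.0]]
force: [0.0, 0.3, -0.8]
grip_width: 0.0377
gripper_force: 60.2
```

```bash
python3 -m inch '[[[-8,-8,0],[0,0,0]],[[-22,-21,0],[0,0,0]],[[-22,-21,0],[0,0,0]],[[-22,-21,0],[0,0,0]],[[-22,-21,0],[0,0,0]],[[-22,-21,0],[0,0,0]],[[-22,-21,0],[0,0,0]],[[-22,-21,0],[0,0,0]],[[-22,-21,0],[0,0,0]],[[-18.5,-17.8,0],[0,0,0]],[[0,0,0],[0,0,0.08]],[[0,0,0],[0,0,0.08]],[[0,0,0],[0,0,0]],[[0,0,0],[0,0,0]]]'
cat >> h.py <<'E'
def hand(off,slot,fn):
    im=robot.grab_frame('wrist');cv2.imwrite(fn,im);im=im.astype(int);P=robot.camera_params('wrist');s=robot.state();p=s['tcp_pos'];R=s['tool_rot'];b=p[2]-off
    pr=[proj(P,np.array([p[0],p[1],b+h])+R[:,0]*d-R[:,1]*.015) for d,h in((.014,.008),(-.014,.008))]
    c=int(pr[0][0]);t=im[:,c-3:c+4].mean(1);k=(t[:,1]-t[:,2]>17)&(t[:,1]>65)
    rows=[r for r in range(int(pr[0][1])-12,int(pr[1][1])+12) if k[r]]
    sc=(pr[1][1]-pr[0][1])/28
    o=-((rows[0]+rows[-1])/2-(pr[0][1]+pr[1][1])/2)/sc
    T=(.4714,-.0197);th=-.0557;tg=np.array([T[0]-np.sin(th)*slot,T[1]+np.cos(th)*slot,p[2]])
    bl=p+R[:,0]*o/1e3
    print('rows',rows[0],rows[-1],'pred',pr[0][1].round(1),pr[1][1].round(1),'offs mm',round(o,2),'tool move',(1000*R.T@(tg-bl)).round(2),'down to .0203:',1000*(b-.0203),'yaw turn',np.arctan2(R[1,1],R[0,1])-th)
E
python3 -c "
from h import *
hand(.0101,-.075,'pics/w6.png')"
```

```text
t: 12.87
tcp_pos: [0.4664, -0.0944, 0.0926]
tool_rot: [[0.054, 0.999, -0.001], [0.999, -0.054, 0.0], [0.0, -0.001, -1.0]]
force: [-0.0, 0.2, -0.8]
grip_width: 0.0376
gripper_force: 60.2
rows 246 307 pred 245.5 308.8 offs mm 0.3 tool move [-0.5   0.73 -0.  ] down to .0203: 62.272716819806035 yaw turn 0.002450683736732996
```

```bash
python3 -m inch '[[[-0.4,0.7,14],[0,0,0]],[[0,0,15],[0,0,0]],[[0,0,14],[0,0,0]],[[0,0,8],[0,0,0]],[[0,0,4],[0,0,0]],[[0,0,3],[0,0,0]],[[0,0,2],[0,0,0]],[[0,0,1.5],[0,0,0]],[[0,0,0],[0,0,0]],[[0,0,0],[0,0,0]]]'
```

```text
t: 13.75
tcp_pos: [0.4676, -0.0951, 0.0319]
tool_rot: [[0.056, 0.998, 0.001], [0.998, -0.056, -0.0], [-0.0, 0.001, -1.0]]
force: [-0.5, 0.2, -0.3]
grip_width: 0.0374
gripper_force: 60.3
```

Bottom is at .0218, so 1.5 mm more, then release and go up.

```bash
python3 -m inch '[[[0,0,1],[0,0,0]],[[0,0,0.5],[0,0,0]],[[0,0,0],[0,0,0]],[[0,0,0],[0,0,0]]]'
python3 -m inch '[[[0,0,0],[0,0,0]],[[0,0,0],[0,0,0]],[[0,0,0],[0,0,0]],[[0,0,0],[0,0,0]]]' -0.2
python3 -m inch '[[[0,0,-5],[0,0,0]],[[0,0,-20],[0,0,0]],[[0,0,-20],[0,0,0]],[[0,0,-20],[0,0,0]],[[0,0,0],[0,0,0]],[[0,0,0],[0,0,0]]]'
```

```text
t: 14.08
tcp_pos: [0.4674, -0.0951, 0.0302]
tool_rot: [[0.056, 0.998, 0.0], [0.998, -0.056, -0.0], [-0.0, 0.0, -1.0]]
force: [-0.4, 0.0, -0.2]
grip_width: 0.0377
gripper_force: 60.3
t: 14.42
tcp_pos: [0.4674, -0.095, 0.0301]
tool_rot: [[0.056, 0.998, 0.0], [0.998, -0.056, -0.0], [-0.0, 0.0, -1.0]]
force: [-0.0, -0.1, 0.5]
grip_width: 0.0512
gripper_force: 0.0
t: 14.92
tcp_pos: [0.4678, -0.0952, 0.096]
tool_rot: [[0.056, 0.998, 0.002], [0.998, -0.056, -0.001], [-0.001, 0.002, -1.0]]
force: [-0.7, 0.2, -1.3]
grip_width: 0.0515
gripper_force: 0.0
```

```bash
python3 -m inch '[[[8,9.9,0],[0,0,0]],[[17.8,22,0],[0,0,0]],[[17.8,22,0],[0,0,0]],[[17.8,22,0],[0,0,0]],[[17.8,22,0],[0,0,0]],[[17.8,22,0],[0,0,0]],[[17.8,22,0],[0,0,0]],[[17.8,22,0],[0,0,0]],[[0,0,0],[0,0,0.006]],[[0,0,0],[0,0,0]],[[0,0,0],[0,0,0]],[[0,0,0],[0,0,0]]]'
python3 - <<'E'
from h import *
im=robot.grab_frame('wrist');P=robot.camera_params('wrist');p=[.6389,.028,-.062]
cv2.imwrite('pics/w7.png',im)
b,g,r=[im[...,i].astype(int) for i in range(3)]
c=proj(P,[p[0],p[1],.042]).astype(int)
m=((g-r>12)&(b-r>8))|(r-b>12);w=[c[0]-52,c[1]-36,c[0]+52,c[1]+36]
print(fit(P,m,blockhulls('wide',34),p,w))
for x,y in((-20,14),(20,14),(-20,-14),(20,-14)):
    cc,s=np.cos(p[2]),np.sin(p[2]);print(x,y,proj(P,[p[0]+(cc*x-s*y)/1e3,p[1]+(s*x+cc*y)/1e3,.042]).round(1))
cv2.imwrite('pics/w7c.png',cv2.resize(im[150:300,190:390],None,fx=4,fy=4))
E
```

```text
t: 15.92
tcp_pos: [0.6377, 0.0276, 0.0946]
tool_rot: [[0.063, 0.998, -0.001], [0.998, -0.063, 0.0], [-0.0, -0.001, -1.0]]
force: [0.4, -0.8, 0.5]
grip_width: 0.0512
gripper_force: 0.0
(array([ 0.63851023,  0.02784294, -0.06250799]), np.float64(1997.4857362552862), np.float64(1968.0))
-20 14 [239.2 210.5]
20 14 [314.9 210.4]
-20 -14 [240.6 259.8]
20 -14 [313.5 259.7]
```

View pics/w7c.png

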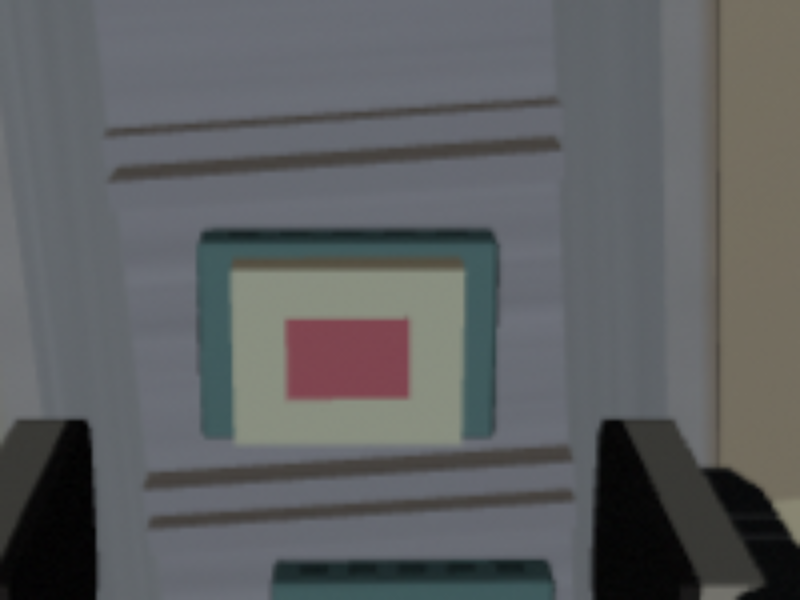

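The wide block's cassette lies at (240–314, 210–259), exactly as predicted. Descending on it.

```bash
python3 -m inch '[[[0.4,0.9,14],[0,0,0]],[[0,0,14],[0,0,0]],[[0,0,11],[0,0,0]],[[0,0,6],[0,0,0]],[[0,0,4],[0,0,0]],[[0,0,2.5],[0,0,0]],[[0,0,0.5],[0,0,0]],[[0,0,0],[0,0,0]]]'
python3 -m inch '[[[0,0,0],[0,0,0]],[[0,0,0],[0,0,0]],[[0,0,0],[0,0,0]],[[0,0,0],[0,0,0]],[[0,0,0],[0,0,0]]]' 1
python3 -m inch '[[[0,0,-2],[0,0,0]],[[0,0,-6],[0,0,0]],[[0,0,-12],[0,0,0]],[[0,0,-15],[0,0,0]],[[0,0,-15],[0,0,0]],[[0,0,0],[0,0,0]],[[0,0,0],[0,0,0]]]'
```

```text
t: 16.63
tcp_pos: [0.6396, 0.0285, 0.0435]
tool_rot: [[0.062, 0.998, 0.001], [0.998, -0.062, -0.0], [-0.0, 0.001, -1.0]]
force: [-0.3, -0.5, 0.7]
grip_width: 0.0508
gripper_force: 0.0
t: 17.05
tcp_pos: [0.6399, 0.0285, 0.0441]
tool_rot: [[0.062, 0.998, 0.002], [0.998, -0.062, -0.0], [-0.0, 0.002, -1.0]]
force: [-0.8, -0.0, 6.2]
grip_width: 0.0375
gripper_force: 60.7
t: 17.63
tcp_pos: [0.6397, 0.0285, 0.0941]
tool_rot: [[0.062, 0.998, 0.002], [0.998, -0.062, -0.0], [-0.0, 0.002, -1.0]]
force: [0.2, 0.1, -1.0]
grip_width: 0.0375
gripper_force: 60.2
```

```bash
python3 -m inch '[[[-1.7,-8.4,0],[0,0,0]],[[-4.2,-21,0],[0,0,0]],[[-4.2,-21,0],[0,0,0]],[[-4.2,-21,0],[0,0,0]],[[-4.2,-21,0],[0,0,0]],[[-4.2,-21,0],[0,0,0]],[[-4.2,-21,0],[0,0,0]],[[-4.2,-21,0],[0,0,0]],[[-2.4,-9,0],[0,0,-0.006]],[[0,0,0],[0,0,0]],[[0,0,0],[0,0,0]],[[0,0,0],[0,0,0]]]'
python3 -c "
from h import *
hand(.0101,.025,'pics/w8.png')"
```

```text
t: 18.63
tcp_pos: [0.4738, 0.0053, 0.0929]
tool_rot: [[0.056, 0.998, 0.0], [0.998, -0.056, -0.0], [0.0, 0.0, -1.0]]
force: [-0.6, -0.1, -0.4]
grip_width: 0.0375
gripper_force: 60.2
rows 247 308 pred 245.5 308.7 offs mm -0.17 tool move [ 0.05 -1.04 -0.  ] down to .0203: 62.473920072314186 yaw turn -0.00034224004660908525
```

```bash
python3 -m inch '[[[0.1,-1.2,14],[0,0,0]],[[0,0,15],[0,0,0]],[[0,0,14],[0,0,0]],[[0,0,8],[0,0,0]],[[0,0,4],[0,0,0]],[[0,0,3],[0,0,0]],[[0,0,2],[0,0,0]],[[0,0,1.5],[0,0,0]],[[0,0,0.8],[0,0,0]],[[0,0,0],[0,0,0]],[[0,0,0],[0,0,0]]]'
```

```text
t: 19.6
tcp_pos: [0.4722, 0.0054, 0.0311]
tool_rot: [[0.056, 0.998, 0.001], [0.998, -0.056, -0.0], [-0.0, 0.001, -1.0]]
force: [-0.1, -0.6, -0.4]
grip_width: 0.0373
gripper_force: 60.2
```

```bash
python3 -m inch '[[[0,0.5,0.7],[0,0,0]],[[0,0,0],[0,0,0]],[[0,0,0],[0,0,0]]]'
python3 -m inch '[[[0,0,0],[0,0,0]],[[0,0,0],[0,0,0]],[[0,0,0],[0,0,0]],[[0,0,0],[0,0,0]]]' -0.2
python3 -m inch '[[[0,0,-5],[0,0,0]],[[0,0,-20],[0,0,0]],[[0,0,-20],[0,0,0]],[[0,0,-20],[0,0,0]],[[0,0,0],[0,0,0]],[[0,0,0],[0,0,0]]]'
```

```text
t: 19.85
tcp_pos: [0.4726, 0.0054, 0.0302]
tool_rot: [[0.056, 0.998, 0.0], [0.998, -0.056, -0.0], [-0.0, 0.0, -1.0]]
force: [0.4, -0.3, -0.1]
grip_width: 0.0378
gripper_force: 60.2
t: 20.18
tcp_pos: [0.4725, 0.0054, 0.0301]
tool_rot: [[0.056, 0.998, 0.0], [0.998, -0.056, -0.0], [-0.0, 0.0, -1.0]]
force: [-0.7, 1.0, -0.4]
grip_width: 0.0511
gripper_force: 0.0
t: 20.68
tcp_pos: [0.473, 0.0053, 0.096]
tool_rot: [[0.056, 0.998, 0.002], [0.998, -0.056, -0.001], [-0.0, 0.002, -1.0]]
force: [0.8, 0.7, -0.0]
grip_width: 0.0514
gripper_force: 0.0
```

```bash
python3 -m inch '[[[-1,9,0],[0,0,0]],[[-2.2,22,0],[0,0,0]],[[-2.2,22,0],[0,0,0]],[[-2.2,22,0],[0,0,0]],[[-2.2,22,0],[0,0,0]],[[-2.2,22,0],[0,0,0]],[[-2.2,22,0],[0,0,0]],[[-2.2,22,0],[0,0,0]],[[-1.1,10,0],[0,0,-0.013]],[[0,0,0],[0,0,0]],[[0,0,0],[0,0,0]],[[0,0,0],[0,0,0]]]'
python3 - <<'E'
from h import *
im=robot.grab_frame('wrist');P=robot.camera_params('wrist');p=[.6449,-.0219,-.043]
for x,y in((-20,14),(20,14),(-20,-14),(20,-14)):
    cc,s=np.cos(p[2]),np.sin(p[2]);print(x,y,proj(P,[p[0]+(cc*x-s*y)/1e3,p[1]+(s*x+cc*y)/1e3,.042]).round(1))
cv2.imwrite('pics/w9c.png',cv2.resize(im[150:300,190:390],None,fx=4,fy=4))
E
```

```text
t: 21.68
tcp_pos: [0.6433, -0.0215, 0.0944]
tool_rot: [[0.043, 0.999, -0.002], [0.999, -0.043, 0.0], [0.0, -0.002, -1.0]]
force: [-0.2, 0.1, 0.5]
grip_width: 0.0512
gripper_force: 0.0
-20 14 [240.2 212.2]
20 14 [315.8 212.2]
-20 -14 [241.5 261.4]
20 -14 [314.4 261.4]
```

View pics/w9c.png

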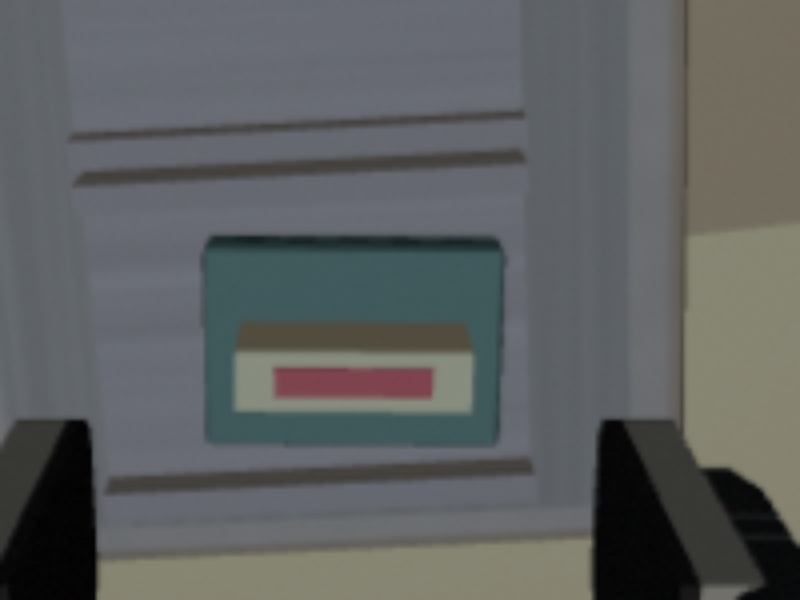

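The strip block shows at (241–315, 212–261), as predicted. The right finger comes near the plate rim, so I'll descend in two stages and check the force.

```bash
python3 -m inch '[[[-0.3,1.1,14],[0,0,0]],[[0,0,14],[0,0,0]],[[0,0,9],[0,0,0]],[[0,0,4],[0,0,0]],[[0,0,3],[0,0,0]],[[0,0,2],[0,0,0]]]'
python3 -m inch '[[[0,0,2],[0,0,0]],[[0,0,2],[0,0,0]],[[0,0,1.5],[0,0,0]],[[0,0,0.3],[0,0,0]],[[0,0,0],[0,0,0]]]'
```

```text
t: 22.23
tcp_pos: [0.6454, -0.0221, 0.0493]
tool_rot: [[0.043, 0.999, 0.0], [0.999, -0.043, -0.0], [-0.0, 0.0, -1.0]]
force: [1.1, -0.0, 0.4]
grip_width: 0.0511
gripper_force: 0.0
t: 22.65
tcp_pos: [0.6454, -0.0221, 0.0433]
tool_rot: [[0.043, 0.999, 0.0], [0.999, -0.043, -0.0], [-0.0, 0.0, -1.0]]
force: [0.2, -0.3, -0.1]
grip_width: 0.0511
gripper_force: 0.0
```

```bash
python3 -m inch '[[[0,0,0],[0,0,0]],[[0,0,0],[0,0,0]],[[0,0,0],[0,0,0]],[[0,0,0],[0,0,0]],[[0,0,0],[0,0,0]]]' 1
python3 -m inch '[[[0,0,-2],[0,0,0]],[[0,0,-6],[0,0,0]],[[0,0,-12],[0,0,0]],[[0,0,-15],[0,0,0]],[[0,0,-15],[0,0,0]],[[0,0,0],[0,0,0]],[[0,0,0],[0,0,0]]]'
```

```text
t: 23.07
tcp_pos: [0.6457, -0.0221, 0.0439]
tool_rot: [[0.043, 0.999, 0.001], [0.999, -0.043, -0.0], [-0.0, 0.001, -1.0]]
force: [-0.2, 1.0, 5.2]
grip_width: 0.0374
gripper_force: 60.7
t: 23.65
tcp_pos: [0.6457, -0.0221, 0.0942]
tool_rot: [[0.043, 0.999, 0.002], [0.999, -0.043, -0.0], [-0.0, 0.002, -1.0]]
force: [-0.4, -0.3, 0.1]
grip_width: 0.0374
gripper_force: 60.2
```

```bash
python3 -m inch '[[[4,-10,0],[0,0,0]],[[9,-22,0],[0,0,0]],[[9,-22,0],[0,0,0]],[[9,-22,0],[0,0,0]],[[9,-22,0],[0,0,0]],[[9,-22,0],[0,0,0]],[[9,-22,0],[0,0,0]],[[9,-22,0],[0,0,0]],[[2.9,-9.2,0],[0,0,0.013]],[[0,0,0],[0,0,0]],[[0,0,0],[0,0,0]],[[0,0,0],[0,0,0]]]'
python3 -c "
from h import *
hand(.0099,.075,'pics/w10.png')"
```

```text
t: 24.65
tcp_pos: [0.476, 0.0549, 0.0931]
tool_rot: [[0.056, 0.998, 0.0], [0.998, -0.056, -0.0], [-0.0, 0.0, -1.0]]
force: [1.5, -0.1, -0.9]
grip_width: 0.0378
gripper_force: 60.2
rows 245 307 pred 245.7 309.1 offs mm 0.62 tool move [-0.27 -0.47 -0.  ] down to .0203: 62.89537922669611 yaw turn -0.0005034413810837829
```

```bash
python3 -m inch '[[[-0.3,-0.4,14],[0,0,0]],[[0,0,15],[0,0,0]],[[0,0,14],[0,0,0]],[[0,0,8],[0,0,0]],[[0,0,4],[0,0,0]],[[0,0,3],[0,0,0]],[[0,0,2],[0,0,0]],[[0,0,1.5],[0,0,0]],[[0,0,0.8],[0,0,0]],[[0,0,0],[0,0,0]],[[0,0,0],[0,0,0]]]'
```

```text
t: 25.62
tcp_pos: [0.4751, 0.0549, 0.0313]
tool_rot: [[0.056, 0.998, 0.001], [0.998, -0.056, -0.0], [-0.0, 0.001, -1.0]]
force: [0.3, -0.0, -0.4]
grip_width: 0.0377
gripper_force: 60.2
```

```bash
python3 -m inch '[[[0,0.4,0.7],[0,0,0]],[[0,0,0.4],[0,0,0]],[[0,0,0],[0,0,0]],[[0,0,0],[0,0,0]]]'
python3 -m inch '[[[0,0,0],[0,0,0]],[[0,0,0],[0,0,0]],[[0,0,0],[0,0,0]],[[0,0,0],[0,0,0]]]' -0.2
python3 -m inch '[[[0,0,-5],[0,0,0]],[[0,0,-20],[0,0,0]],[[0,0,-20],[0,0,0]],[[0,0,-25],[0,0,0]],[[0,0,-25],[0,0,0]],[[-15,0,-20],[0,0,0]],[[-20,0,-15],[0,0,0]],[[-20,0,-10],[0,0,0]],[[-20,0,0],[0,0,0]],[[-20,0,0],[0,0,0]],[[-20,0,0],[0,0,0]],[[-20,0,0],[0,0,0]],[[0,0,0],[0,0,0]],[[0,0,0],[0,0,0]],[[0,0,0],[0,0,0]]]'
python3 - <<'E'
from h import *
im=robot.grab_frame('wrist');P=robot.camera_params('wrist')
b,g,r=[im[...,i].astype(int) for i in range(3)];m=((g-r>12)&(b-r>8))|(r-b>12)
v=im.copy();th=-.0557;d,_,_=fit(P,dmask(im),DIV,[.4714,-.0197,th],(lambda a:[int(a[:,0].min())-6,int(a[:,1].min())-6,int(a[:,0].max())+6,int(a[:,1].max())+6])(np.array([proj(P,[.4714+x,-.0197+y,.025]) for x in(-.042,.042) for y in(-.1,.1)])))
print('tray',d.round(4))
for n,y in dict(small=-75,round=-25,wide=25,strip=75).items():
    p=[d[0]-np.sin(d[2])*y/1e3,d[1]+np.cos(d[2])*y/1e3,d[2]];c=proj(P,[p[0],p[1],.028]).astype(int)
    w=[c[0]-30,c[1]-21,c[0]+30,c[1]+21];f=fit(P,m,blockhulls(n,20),p,w);e=f[0]-p;print(n,e.round(4),f[1:],c)
cv2.imwrite('pics/end.png',im)
E
```

```text
t: 25.95
tcp_pos: [0.4753, 0.0549, 0.0299]
tool_rot: [[0.056, 0.998, 0.0], [0.998, -0.056, -0.0], [-0.0, 0.0, -1.0]]
force: [0.5, -0.7, -1.0]
grip_width: 0.0377
gripper_force: 60.3
t: 26.28
tcp_pos: [0.4753, 0.0549, 0.0299]
tool_rot: [[0.056, 0.998, 0.0], [0.998, -0.056, -0.0], [-0.0, 0.0, -1.0]]
force: [0.2, -0.3, 0.7]
grip_width: 0.0513
gripper_force: 0.0
t: 27.53
tcp_pos: [0.4677, -0.0794, 0.1701]
tool_rot: [[0.056, 0.998, 0.0], [0.998, -0.056, 0.0], [0.0, 0.0, -1.0]]
force: [0.5, -1.1, -0.2]
grip_width: 0.0512
gripper_force: 0.0Traceback (most recent call last):
  File "<stdin>", line 4, in <module>
  File "h.py", line 26, in fit
    r=minimize(f,q,method='Nelder-Mead',options=dict(initial_simplex=np.vstack([q]+[q+d*e for e in np.eye(3)])));q=r.x
    res = _minimize_neldermead(fun, x0, args, callback, bounds=bounds,
                               **options)
    fsim[k] = func(sim[k])
              ~~~~^^^^^^^^
    fx = function(np.copy(x), *(wrapper_args + args))
  File "h.py", line 23, in <lambda>
    f=lambda p:((render(P,hulls,(p[0]/1000,p[1]/1000,p[2]/50),w)-t)**2).sum()
                 ~~~~~~~~~~~~~~~~~~~~~~~~~~~~~~~~~~~~~~~~~~~~~~~^~
ValueError: operands could not be broadcast together with shapes (299,142) (0,142)
```

Run:
```python
from h import *
im=robot.grab_frame('wrist');P=robot.camera_params('wrist')
b,g,r=[im[...,i].astype(int) for i in range(3)];m=((g-r>12)&(b-r>8))|(r-b>12)
v=cv2.resize(im,None,fx=1.4,fy=1.4);th=-.0557
for n,y in dict(small=-75,round=-25,wide=25,strip=75).items():
    q=[]
    for X,Y in((-20,-14),(20,-14),(20,14),(-20,14)):
        Y=Y+y;q.append(proj(P,[.4714+(np.cos(th)*X-np.sin(th)*Y)/1e3,-.0197+(np.sin(th)*X+np.cos(th)*Y)/1e3,.028]))
    cv2.polylines(v,[((np.array(q)+.5)*1.4).astype(int)],True,(0,255,255),1)
cv2.imwrite('pics/end.png',v)
```

```text
(no output)
```

View pics/end.png

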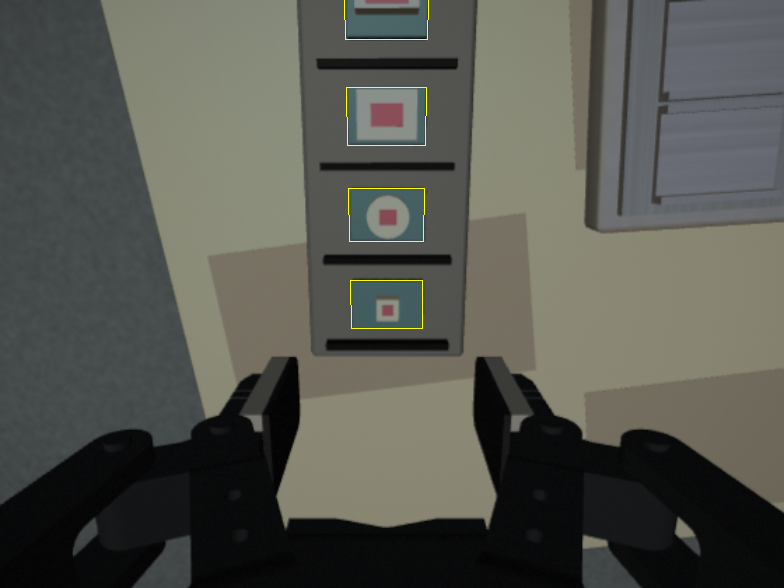

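All four blocks match their ideal outlines: small at (387,304), round (387,215), wide (386,116) and strip at the top edge. The gripper is clear of everything, so I'm handing in.

```bash
python3 -c "
from rig import robot
print(robot.state()['t'],robot.job_done())"
```

```text
the job is handed in; nothing more can be done
27.6333 None
```

I moved all four blocks to the tray in reverse order (left to right: strip, wide, round, small), flat, wax up and centred in their slots to about 1 mm, and handed the job in at 27.6 s; the dish was left alone, and no verdict came back.

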